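# Set the hand slicer and hold its pusher open for loading

## Task

Get the slicer ready for me to load: turn its round black knob until the red pointer stands in the green band of the thickness scale (not the blue one) and let go of the knob, with the pusher still closed. Then take the pusher by its upright black handle, pull it back against its spring until its white line stands within the yellow band on the rail, and keep holding it there: it springs back if released, so finish while still holding it. Do not shift or knock over the loose things around the slicer.

Things in the scene. Friction and masses are not known exactly. Their poses are not given: they have to be found in the camera images.
- slicer: hand slicer, fixed to the worktop: white base board 270 x 190 mm (local x -150 to +120 mm), aluminium rails along local x at y = +-75 mm with tops at z = 45 mm, and at the back a grey housing (local x 45 to 118, y -93 to +93, top at z = 75 mm). Origin on the worktop; local +x points from the front (robot side) to the housing, +y to its left, z up
- knob (a joint): angle of the thickness knob in rad, range -3.6 to 3.6; grows clockwise seen from above. It stays where it is left (friction about 0.04 N m). Geared to the pointer: +1 rad moves the pointer +15 mm along the slicer's y (left seen from the robot)
- knob_grip (a point): point on the knob's vertical axis at the height to grip it, 27 mm above the housing's top. Knob: plain round, black, fluted, 42 mm across, from 6 to 38 mm above the housing's top, over a collar 48 mm across and 6 mm high; its axis 95 mm behind the slicer's origin. Can be gripped from above at any yaw
- pointer_tip (a point): tip of the small red pointer on the thickness scale, on top of the housing just in front of the knob; it slides along the slicer's y as the knob turns; it stands up 4 mm
- band_green_mid (a point): middle of the green band on the thickness scale (10 mm long along the slicer's y, axes as the slicer's). The pointer tip has to stand in it. It may be left or right of the pointer
- band_blue_mid (a point): middle of the blue band on the thickness scale, same size, another setting; not wanted
- pusher (a joint): how far the pusher is pulled out, in m: 0 closed, 0.10 end stop. Moves along the slicer's -x. A spring pulls it closed with 3 N at 0, rising 6 N per 100 mm; damped
- pusher_handle (a point): point to grip on the pusher's upright black handle, 18 mm below its top. The handle is 16 mm thick along the slicer's x, 50 mm wide along y, and stands from z = 60 to 120 mm above the worktop on a grey block 50 mm (x) by 126 mm (y). Closed, it is 75 mm in front of the housing
- pusher_line (a point): white index line on the pusher's right-hand edge (axes as the slicer's), beside the right-hand rail; moves with the pusher; 66 mm to the right of the handle's middle, same x
- load_mark (a point): middle of the yellow band clipped on the right-hand rail, 12 mm long along the slicer's x (axes as the slicer's). The white line has to stand alongside it, within its length; needs 40 to 75 mm of pull
- jam_jar: loose jam jar with a pale lid, 69 mm across, 99 mm high; origin at the centre of its underside
- tin_tomato: loose green food tin, 75 mm across, 110 mm high; origin at the centre of its underside
- mug: loose cream mug, 83 mm across (117 with its handle), 94 mm high; origin at the centre of its underside
- cocoa_tin: loose purple tin with lid, 77 mm across, 118 mm high; origin at the centre of its underside

How it is judged:
On the way, in this order (a step that is already met when the one before it is completed fails the run):
1. the red pointer stands in the green band, the knob let go, the pusher still closed (y of pointer_tip in the frame of band_green_mid between -0.005 and 0.005 m and value of joint pusher below 0.006 m and contact force between the fingers and knob below 0.3 N), for 0.3 s.
2. the pusher is drawn back by the fingers (value of joint pusher above 0.02 m and contact force between the fingers and pusher above 1.5 N), for 0.2 s.
At the end, for the whole second after the job is handed in: the fingers hold the pusher still (force over 1.5 N, speed under 10 mm/s) with its white line within 6 mm of the middle of the yellow band, and the red pointer is within 5 mm of the middle of the green band (y of pointer_tip in the frame of band_green_mid between -0.005 and 0.005 m and x of pusher_line in the frame of load_mark between -0.006 and 0.006 m and velocity of joint pusher between -0.01 and 0.01 m/s and contact force between the fingers and pusher above 1.5 N); the arm keeps its last pose, push and grip.
It fails at once if the jam jar is shifted by more than 30 mm or tipped (distance of jam_jar from where it was at the start of the episode above 0.03 m or angle between jam_jar's own z axis and vertical above 0.4 rad).
It fails at once if the food tin is shifted by more than 30 mm or tipped (distance of tin_tomato from where it was at the start of the episode above 0.03 m or angle between tin_tomato's own z axis and vertical above 0.4 rad).
It fails at once if the mug is shifted by more than 30 mm or tipped (distance of mug from where it was at the start of the episode above 0.03 m or angle between mug's own z axis and vertical above 0.4 rad).
It fails at once if the cocoa tin is shifted by more than 30 mm or tipped (distance of cocoa_tin from where it was at the start of the episode above 0.03 m or angle between cocoa_tin's own z axis and vertical above 0.4 rad).
It also fails if it takes over 54 s, if anything falls off the work surface, if the arm or the gripper's body presses on something with over 40 N, if the wrist force passes 120 N, or if a joint passes its speed limit or range.

## Robot

A 6-joint arm with a two-finger parallel gripper is mounted at the origin on a cart in front of the work surface, level with it; the furniture and walls round the work are solid. World frame = base frame: x ahead of the robot, y to its left, z up, the work surface at z = 0. Lengths are in m, angles in rad, forces in N, time in s.
With the tool pointing down it reaches from about 0.375 to 0.975 m from the base axis. Payload 3.8 kg.
Tool frame: the origin (TCP) lies midway between the tips of the shut fingers; the grasp point (between the pads) lies 19 mm behind it; z points along the fingers, y is the line along which they close (so a half turn about z gives the same grasp; the last joint's range is limited). The gripper opens to 85 mm and grips with 20 to 120 N. Pads are 22 mm wide; open, the fingers measure 114 mm over their backs; the gripper's body (76 mm by 85 mm) begins 54 mm behind the grasp point. The pads swing forward as they close: fully open they stand 13 mm farther back than shut.
Start: joints at [1.18, 0.264, 1.604, -0, 1.274, -0.037], TCP at [0.234, 0.633, 0.231] pointing down, gripper open.
Joint ranges: [-2.63, 2.63], [-0.94, 2.18], [0.31, 2.57], [-1.31, 4.45], [0, 2.66], [-2.55, 2.55]. Speed limits (rad/s): [2.57, 2.57, 3.14, 3.14, 3.14, 3.14].

## Interface

Orientations are given as a rotation vector (axis times angle).
In Python, from workcell import status, read_camera, workorder, masks_of gives the robot as it stands.
- The arm moves only by the tool drive_tool, never from a script. Its argument "rows" is a list of rows, each a list of 7 numbers: the turn, a rotation vector about the tool's x, y, z in degrees, then the shift along the tool's x, y, z in m, then the opening, from 0 (shut) to 1 (fully open). In form: [[ax, ay, az, tx, ty, tz, claw], ...]. A call has 1 to 8 rows; each row shifts and turns the commanded pose from where the row before left it, along the tool's axes as they then stand; what a row does not reach is not made up. A row lasts 1/12 s, in which the tool goes at most 41.7 mm and 7.16 degrees, less where a joint would pass 70% of its speed; a pose out of reach is approached as far as the arm can. A call is refused whole if a number of a shift passes 0.0417 or a number of a turn 7.16, either way. A call with a gripper value outside its range is refused whole. The fingers move at their own pace and stop on an object; "force" is the grip in N (left out, the last holds). Time passes only in rows, so rows that do not move let the fingers close. It gives the time, the measured TCP pose, the force, the opening and the grip force at its end, in the units of the state.
- status.read_state(): the state, without advancing time (a new reading comes with each control period).
- read_camera(name): name is "scene" or "top" or "wrist"; returns a dict with "color" (480x640x3 uint8, red, green, blue), "intrinsics" (3x3 intrinsics, pixels), "world_from_camera" (4x4, takes a point from camera to world coordinates); the wrist camera has in their place "mount" (4x4, takes a point from camera to tool coordinates, whose origin is the TCP and whose axes are the flange's). Camera axes: x right, y up, looking along -z (the intrinsics and any distortion apply to the point x, -y, -z); pixel columns grow to the right and rows downward; lengths in m; the calibration is good to about 2 mm. A picture is of the moment at which its call begins: read the wrist's pose just before it. There is no depth.
- workorder.finish_job(): hands the job in; it is judged then, once.
Trained networks look in a picture, given as the dict that the camera call returned (one of the last four; its "shot" number tells which), for a name from the list of things; names that differ only in an ending like _2 or _b are one class to them, and where a whole thing is asked for, a point or a joint stands for the part that bears it (a point fixed in the world has none). Each returns a list of dicts, best first, with "score" (0 to 1); they miss things now and then, are a little off and sometimes report something else, mostly with a low value. They report only what shows in the picture. A call takes as long as a camera call.
- masks_of(picture, name): "mask" (480x640 bool, what is visible of it) and "bbox" ([left, top, right, bottom] in pixels, round what is visible of it).
The state is a dict: "time": time; "q": joint angles; "joint_vel": joint speeds; "joint_torque": joint torques, N m; "tool_pos": TCP position; "tcp_rot": TCP orientation; "wrist_force": force on the tool from outside, world axes, zero at the start; "torque": the same for the moment, N m; "width": opening from 0.0 (shut) to 1.0 (fully open); "grip_force": force on a finger pad.
Only numpy, scipy, OpenCV 4.12 (cv2) and the standard library are available. Lean on these libraries where they do the work, as an engineer would, in place of code of your own. Each camera call takes 0.05 s, during which the arm holds its last target. There are 200 camera calls.

## Working session

There is one attempt and no reset: what is moved stays moved. The work goes in short steps, Python scripts to look and compute and a tool call to move; the robot and the scene stay as the last step left them, time stands still between calls to the robot, and variables do not carry over. Pictures are saved under pics/ and viewed, at most 10 in all, crops included, and the job is handed in when it is done.

Besides the shell and the picture viewer there is one more tool, called after "Emit:" as name([rows], argument=value, ...), one row to a line, values as JSON. drive_tool: Moves the arm, as the interface text tells. Its arguments: {"type":"object","properties":{"rows":{"type":"array"},"force":{"type":"number"}},"required":["rows"]}

```bash
ls; mkdir -p pics; python3 - <<'E'
from workcell import status, read_camera, masks_of
import cv2,numpy as np,pickle
s=status.read_state(); print(s)
D={}
for n in ["scene","top"]:
    p=read_camera(n); D[n]=p
    cv2.imwrite(f"pics/{n}0.png",p["color"][:,:,::-1])
    print(n,p["intrinsics"].tolist(),p["world_from_camera"].round(4).tolist(),[k for k in p])
    for o in ["slicer","knob","pusher","pointer_tip","pusher_handle","jam_jar","tin_tomato","mug","cocoa_tin"]:
        try:
            r=masks_of(p,o); print(o,[(round(x["score"],2),list(map(int,x["bbox"]))) for x in r[:2]])
        except Exception as e: print(o,e)
pickle.dump(D,open("d0.pkl","wb"))
E
```

```text
pics
{'time': 0.0, 'q': array([ 1.18009589e+00,  2.64781954e-01,  1.60540218e+00, -4.13534847e-05,
        1.27365134e+00, -3.69153042e-02]), 'joint_vel': array([ 0.00086334,  0.0004162 , -0.00019765, -0.00185712, -0.00115341,
       -0.00160609]), 'joint_torque': array([-5.30516681e-04, -5.15130186e+01, -3.67300344e+01, -1.57410163e-04,
        1.31087413e-02, -1.79335944e-05]), 'tool_pos': array([0.23360067, 0.63251182, 0.22992737]), 'tcp_rot': array([-0.55273465, -3.09213998,  0.00345548]), 'wrist_force': array([-0.73389242, -1.22348152,  0.01577129]), 'torque': array([-0.0119789 , -0.00036627, -0.05784546]), 'grip_force': 0.0, 'width': 0.9978601927480311}
scene [[490.5870230727309, 0.0, 322.6404482240225], [0.0, 490.5870230727309, 242.59286673052932], [0.0, 0.0, 1.0]] [[0.7987, 0.4403, -0.4102, 0.0506], [-0.6014, 0.5608, -0.5691, -0.6403], [-0.0205, 0.7012, 0.7127, 0.9227], [0.0, 0.0, 0.0, 1.0]] ['color', 'intrinsics', 'world_from_camera', 'shot']
slicer [(0.91, [293, 220, 424, 321])]
knob [(0.66, [391, 225, 410, 246])]
pusher [(0.81, [336, 237, 376, 292])]
pointer_tip []
pusher_
[... 294 characters left out ...]
9962997228579, 0.0, 322.48441902576076], [0.0, 472.9962997228579, 239.3591501433208], [0.0, 0.0, 1.0]] [[-0.019, 0.9934, -0.1135, 0.3807], [-0.9998, -0.0191, 0.0007, 0.0091], [-0.0015, 0.1134, 0.9935, 1.3035], [0.0, 0.0, 0.0, 1.0]] ['color', 'intrinsics', 'world_from_camera', 'shot']
slicer [(0.72, [300, 163, 390, 274])]
knob [(0.67, [343, 165, 364, 186]), (0.58, [182, 258, 218, 286])]
pusher [(0.6, [319, 209, 369, 236])]
pointer_tip [(0.17, [199, 196, 236, 230])]
pusher_handle [(0.65, [320, 211, 370, 239])]
jam_jar [(0.78, [185, 259, 218, 284])]
tin_tomato [(0.81, [421, 158, 454, 193]), (0.39, [301, 167, 391, 278])]
mug [(0.95, [423, 276, 470, 309])]
cocoa_tin [(0.85, [199, 198, 236, 232])]
```

```bash
python3 - <<'E'
import cv2,pickle,numpy as np
D=pickle.load(open("d0.pkl","rb"))
a=D["scene"]["color"][200:340,270:450,::-1]; b=D["top"]["color"][140:290,260:440,::-1]
a=cv2.resize(a,None,fx=4,fy=4,interpolation=2)[:, :400*2]; b=cv2.resize(b,None,fx=4,fy=4,interpolation=2)
cv2.imwrite("pics/a.png",a);cv2.imwrite("pics/b.png",b)
E
```

```text
(no output)
```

View pics/a.png

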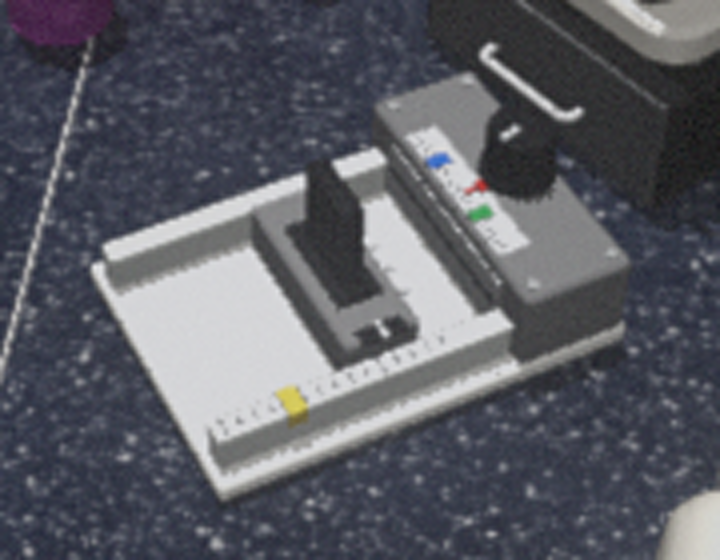

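View pics/b.png

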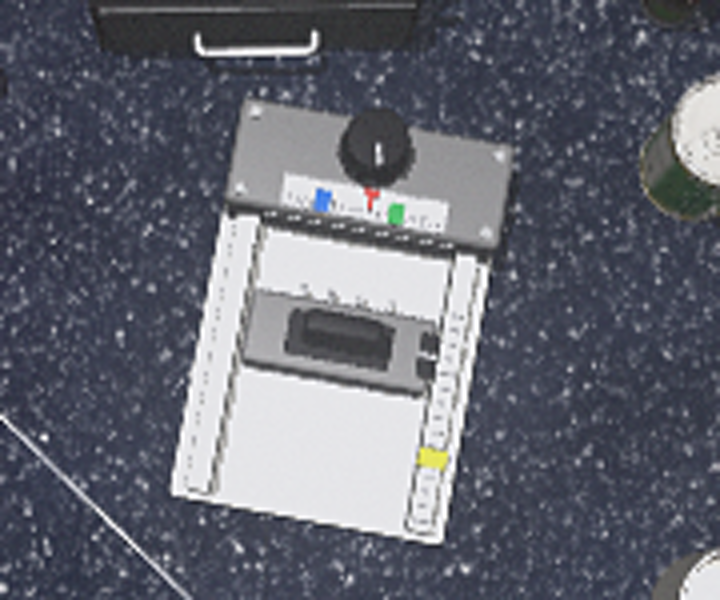

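View pics/top0.png

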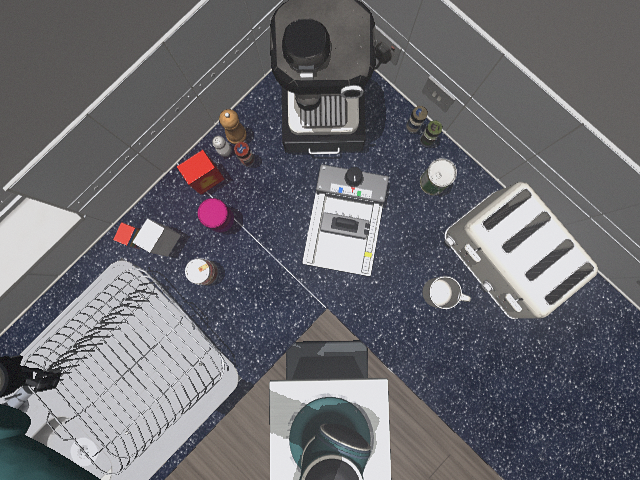

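Top view: slicer is central, yawed slightly clockwise. In crop b the pointer is at (371,198), green (397,213), blue (323,200), yellow (432,458) and the knob (376,145). In crop a red is at (480,187), green (480,213) and yellow (293,404). The loose items are well clear.

```bash
cat > h.py <<'E'
import numpy as np,cv2
from scipy.optimize import least_squares
def proj(p,P,T=None):
    T=p["world_from_camera"] if T is None else T
    c=(np.atleast_2d(P)-T[:3,3])@T[:3,:3]; K=p["intrinsics"]
    u=np.c_[c[:,0],-c[:,1]]/(-c[:,2:]); return u*[K[0,0],K[1,1]]+[K[0,2],K[1,2]]
def tri(obs): # list of (p,T,uv)
    f=lambda X:np.concatenate([(proj(p,X,T)[0]-uv) for p,T,uv in obs])
    r=least_squares(f,[.5,0,.08]); return r.x,np.abs(r.fun).max()
def onz(p,uv,z,T=None):
    r=least_squares(lambda x:proj(p,[x[0],x[1],z],T)[0]-uv,[.55,0]); return r.x
def blobs(img,box):
    x0,y0,x1,y1=box; c=img[y0:y1,x0:x1]; h=cv2.cvtColor(c,cv2.COLOR_RGB2HSV); o={}
    for n,lo,hi in [("red",170,8),("green",45,80),("blue",100,125),("yellow",22,36)]:
        H=h[...,0].astype(int); m=((H>=lo)&(H<=hi)) if lo<hi else ((H>=lo)|(H<=hi))
        m&=(h[...,1]>130)&(h[...,2]>80)
        k,l,s,cen=cv2.connectedComponentsWithStats(m.astype(np.uint8),connectivity=8)
        if k>1:
            i=1+s[1:,4].argmax()
            w=(l==i)*h[...,1].astype(float); yy,xx=np.mgrid[y0:y1,x0:x1]
            o[n]=(np.array([(w*xx).sum(),(w*yy).sum()])/w.sum(),int(s[i,4]))
    return o
E
python3 - <<'E'
from h import *; import pickle
D=pickle.load(open("d0.pkl","rb")); s,t=D["scene"],D["top"]
bs=blobs(s["color"],(270,215,425,330)); bt=blobs(t["color"],(300,160,392,280)); print(bs,bt)
for n in bs:
    if n in bt: print(n,tri([(s,None,bs[n][0]),(t,None,bt[n][0])]))
A=lambda x,y:np.array([270+x/4-.4,200+y/4-.4]); B=lambda x,y:np.array([260+x/4-.4,140+y/4-.4])
pts=[([.118,.093,.075],A(468,73),B(246,98)),([.118,-.093,.075],A(628,262),B(513,146)),
([-.15,.095,.012],A(97,268),B(173,495)),([-.15,-.095,.012],A(222,492),B(443,542)),
([.095,0,.113],None,B(376,143)),([.045,.093,.075],A(376,108),None),([.045,-.093,.075],A(520,298),None)]
def W(v,L): c,n=np.cos(v[2]),np.sin(v[2]); return np.array([v[0]+c*L[0]-n*L[1],v[1]+n*L[0]+c*L[1],L[2]])
for nm in ["both","s","t"]:
    def f(v):
        r=[]
        for L,a,b in pts:
            if a is not None and nm!="t": r+=list(proj(s,W(v,L))[0]-a)
            if b is not None and nm!="s": r+=list(proj(t,W(v,L))[0]-b)
        return np.array(r)
    q=least_squares(f,[.55,0,0]); v=q.x; print(nm,v,np.degrees(v[2]),q.fun.round(1))
    if nm=="both": V=v; np.save("V.npy",v)
for L,a,b in pts[:4]: print(tri([(s,None,a),(t,None,b)]))
print("knob",W(V,[.095,0,.102]),"handle",W(V,[-.03,0,.102]))
c,n=np.cos(V[2]),np.sin(V[2]); R=np.array([[c,n],[-n,c]])
for n,z in [("red",.079),("green",.0755),("blue",.0755),("yellow",.046)]:
    for bb,p in ((bs,s),(bt,t)):
        if n in bb: print(n,R@(onz(p,bb[n][0],z)-V[:2]))
E
```

```text
{'red': (array([390.00770218, 245.97946085]), 5), 'green': (array([389.84819277, 252.66987952]), 6), 'blue': (array([379.08918297, 239.80322209]), 11), 'yellow': (array([342.76060872, 300.19637109]), 24)} {'red': (array([352.48051948, 189.06093906]), 6), 'green': (array([358.61033369, 192.96824543]), 13), 'blue': (array([340.21795775, 189.73978873]), 17), 'yellow': (array([367.46116635, 253.91642032]), 25)}
red (array([ 0.65418278, -0.07450511,  0.0792431 ]), np.float64(0.6808401707019698))
green (array([ 0.64227208, -0.08951174,  0.07676693]), np.float64(0.03578857735266183))
blue (array([ 0.65186937, -0.04105345,  0.07567125]), np.float64(0.06754868072101772))
yellow (array([ 0.48316651, -0.1112193 ,  0.04288336]), np.float64(0.00909183660138524))
both [ 0.59048703 -0.05682911 -0.20409224] -11.693623888906068 [ 0.6 -1.6 -0.9 -0.8  1.8 -0.2  1.3 -0.2 -2.2  0.4 -1.3  0.2 -0.7  1.2
 -0.3  1.2  0.4 -1.  -1.6 -1.6  1.7  1.4]
s [ 0.59091027 -0.05639135 -0.21156977] -12.122054755664035 [ 1.  -1.7  1.8 -0.  -2.1 -0.2 -1.2  0.8 -1.3 -1.8  1.5  1.4]
t [ 0.59011233 -0.05727234 -0.19598563] -11.229149226397537 [-1.1 -0.4  1.1 -0.4 -0.7  0.7  0.4  1.2  0.3 -0.9]
(array([0.72267913, 0.00861928, 0.07204004]), np.float64(0.343580295349625))
(array([ 0.68648445, -0.16826244,  0.07191947]), np.float64(0.33851174246791516))
(array([0.46473911, 0.06199935, 0.01582922]), np.float64(0.6536263281145125))
(array([ 0.42688617, -0.11963081,  0.0149172 ]), np.float64(0.2606850275371926))
knob [ 0.68351534 -0.07608355  0.102     ] handle [ 0.56110967 -0.05074876  0.102     ]
red [ 0.0677923  -0.00450786]
red [ 0.06408692 -0.00365889]
green [ 0.05812315 -0.02053738]
green [ 0.05751702 -0.02151379]
blue [0.05683493 0.02806335]
blue [0.05713838 0.02781883]
yellow [-0.09520931 -0.07715401]
yellow [-0.09435133 -0.07478211]
```

Emit:
drive_tool([
  [0,0,0,-0.028,-0.021,0,1],
  [0,0,0,-0.028,-0.021,0,1],
  [0,0,0,-0.028,-0.021,0,1],
  [0,0,0,-0.028,-0.021,0,1],
  [0,0,0,-0.028,-0.021,0,1],
  [0,0,0,-0.028,-0.021,0,1],
  [0,0,0,-0.028,-0.021,0,1],
  [0,0,0,-0.028,-0.021,0,1],
])

```text
time: 1.67
tool_pos: [0.3864, 0.3965, 0.2315]
tcp_rot: [0.552, 3.092, 0.001]
wrist_force: [0.7, 0.2, 0.3]
width: 1.003
grip_force: 0.0
```

Emit:
drive_tool([
  [0,0,0,-0.028,-0.021,0,1],
  [0,0,0,-0.028,-0.021,0,1],
  [0,0,0,-0.028,-0.021,0,1],
  [0,0,0,-0.028,-0.021,0,1],
  [0,0,0,-0.028,-0.021,0,1],
  [0,0,0,-0.028,-0.021,0,1],
  [0,0,0,-0.028,-0.021,0,1],
  [0,0,0,-0.028,-0.021,0,1],
])

```text
time: 2.33
tool_pos: [0.5384, 0.1612, 0.2316]
tcp_rot: [0.553, 3.092, 0.001]
wrist_force: [1.3, -0.0, -0.5]
width: 0.999
grip_force: 0.0
```

```bash
cat >> h.py <<'E'
from scipy.spatial.transform import Rotation as Ro
def tool(s):
    T=np.eye(4); T[:3,:3]=Ro.from_rotvec(s["tcp_rot"]).as_matrix(); T[:3,3]=s["tool_pos"]; return T
def info(s,goal=None):
    T=tool(s); print("t",round(s["time"],2),"pos",s["tool_pos"].round(4),"q",s["q"].round(2),"yaw_y",round(np.degrees(np.arctan2(T[1,1],T[0,1])),2),"tilt",round(np.degrees(np.arccos(-T[2,2])),2),"w",round(s["width"],3),"g",round(s["grip_force"],1),"F",s["wrist_force"].round(1))
    if goal is not None: print("to goal in tool axes",(T[:3,:3].T@(np.array(goal)-T[:3,3])).round(4))
E
python3 - <<'E'
from h import *
from workcell import status,read_camera
s=status.read_state(); info(s,[.683,-.076,.22])
p=read_camera("wrist"); print(p["mount"].round(4).tolist(), p["intrinsics"].tolist())
E
```

```text
t 2.33 pos [0.5384 0.1612 0.2316] q [ 0.25  0.05  1.85  0.    1.24 -0.97] yaw_y 69.73 tilt 0.04 w 0.999 g 0.0 F [ 1.3 -0.  -0.5]
to goal in tool axes [-0.2178 -0.1724  0.0116]
[[-0.0008, 0.9645, 0.2642, 0.0675], [1.0, 0.0008, -0.0001, 0.0006], [-0.0003, 0.2642, -0.9645, -0.1429], [0.0, 0.0, 0.0, 1.0]] [[376.33494393933205, 0.0, 327.71551778317723], [0.0, 376.33494393933205, 238.79809053027782], [0.0, 0.0, 1.0]]
```

Emit:
drive_tool([
  [0,0,0,-0.0272,-0.0216,0,1],
  [0,0,0,-0.0272,-0.0216,0,1],
  [0,0,0,-0.0272,-0.0216,0,1],
  [0,0,0,-0.0272,-0.0216,0,1],
  [0,0,0,-0.0272,-0.0216,0,1],
  [0,0,0,-0.0272,-0.0216,0,1],
  [0,0,0,-0.0272,-0.0216,0,1],
  [0,0,0,-0.0272,-0.0216,0,1],
])

```text
time: 3.05
tool_pos: [0.6826, -0.0761, 0.2314]
tcp_rot: [0.553, 3.092, 0.0]
wrist_force: [0.4, 0.7, 0.8]
width: 1.0
grip_force: 0.0
```

Emit:
drive_tool([
  [0,0,6,0,0,0,1],
  [0,0,6,0,0,0,1],
  [0,0,6,0,0,0,1],
  [0,0,6,0,0,0,1],
  [0,0,0,0,0,0,1],
  [0,0,0,0,0,0,1],
])

```text
time: 3.55
tool_pos: [0.6819, -0.0745, 0.2313]
tcp_rot: [-1.179, -2.912, -0.0]
wrist_force: [-0.0, -0.2, 0.7]
width: 1.003
grip_force: 0.0
```

```bash
python3 - <<'E'
from h import *; import pickle
from workcell import status,read_camera
s=status.read_state(); info(s,[.683,-.076,.22])
p=read_camera("wrist"); T=tool(s)@p["mount"]; pickle.dump((p,T),open("w1.pkl","wb"))
V=np.load("V.npy")
def W(L): c,n=np.cos(V[2]),np.sin(V[2]); return [V[0]+c*L[0]-n*L[1],V[1]+n*L[0]+c*L[1],L[2]]
print("knobtop pred",proj(p,W([.095,0,.113]),T))
b=blobs(p["color"],(0,0,640,480)); print(b)
c,n=np.cos(V[2]),np.sin(V[2]); R=np.array([[c,n],[-n,c]])
for k,z in [("red",.079),("green",.0755),("blue",.0755),("yellow",.046)]:
    if k in b: print(k,R@(onz(p,b[k][0],z,T)-V[:2]))
cv2.imwrite("pics/w1.png",p["color"][:,:,::-1])
E
```

```text
t 3.55 pos [ 0.6819 -0.0745  0.2313] q [-0.15  0.28  1.58  0.    1.28 -0.95] yaw_y 45.9 tilt 0.0 w 1.003 g 0.0 F [-0.  -0.2  0.7]
to goal in tool axes [-0.0018 -0.0003  0.0113]
knobtop pred [[327.30703686 236.69258488]]
{'red': (array([303.20471092, 195.54083818]), 88), 'green': (array([279.18228106, 199.15657701]), 188), 'blue': (array([331.52418496, 165.27876625]), 214), 'yellow': (array([121.32719866,  70.06215174]), 385)}
red [ 0.06412865 -0.00293404]
green [ 0.05657758 -0.02123194]
blue [0.05649989 0.02833888]
yellow [-0.09611348 -0.07512054]
```

View pics/w1.png

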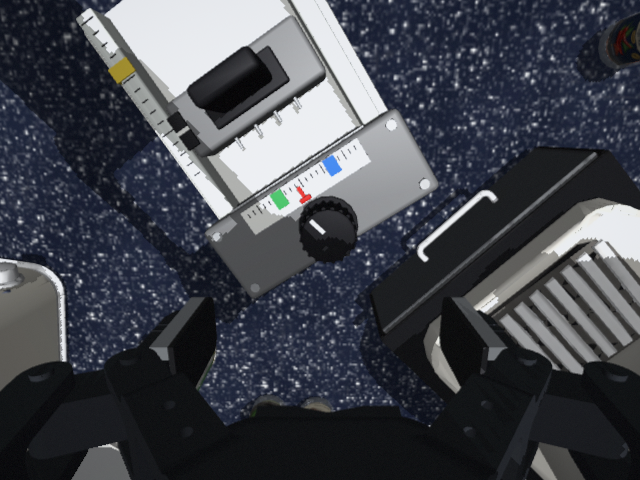

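The wrist view shows the knob at (329,230), pointer (304,196), green (280,199) and blue (332,165). A machine with a white bar handle, (424,260)–(495,197), stands behind the slicer, so I'll measure its clearance.

```bash
python3 - <<'E'
from h import *; import pickle
D=pickle.load(open("d0.pkl","rb")); s,t=D["scene"],D["top"]; w,T=pickle.load(open("w1.pkl","rb"))
A=lambda x,y:np.array([270+x/4-.4,200+y/4-.4]); B=lambda x,y:np.array([260+x/4-.4,140+y/4-.4])
print("barL",tri([(s,None,A(486,54)),(t,None,B(199,50)),(w,T,np.array([492,197]))]))
print("barR",tri([(s,None,A(577,114)),(t,None,B(316,48)),(w,T,np.array([426,257]))]))
# machine near-top right corner
print("cornerR",tri([(s,None,A(668,100)),(w,T,np.array([385,333]))]),tri([(t,None,B(417,10)),(w,T,np.array([385,333]))]))
# knob centre: dark ellipse in wrist image
g=cv2.cvtColor(w["color"],cv2.COLOR_RGB2GRAY)[190:275,285:370]
k,l,st,c=cv2.connectedComponentsWithStats((g<48).astype(np.uint8)); i=1+st[1:,4].argmax(); print(st[i]+[285,190,0,0,0],c[i]+[285,190])
V=np.load("V.npy"); cc,n=np.cos(V[2]),np.sin(V[2]); R=np.array([[cc,n],[-n,cc]])
u=st[i,:2]+st[i,2:4]/2+[285,190]; print(u)
for z in(.102,.113): x=onz(w,u,z,T); print(x,R@(x-V[:2]))
E
```

```text
barL (array([0.77273698, 0.04126214, 0.03981643]), np.float64(2.052441309278123))
barR (array([ 0.77451974, -0.03784013,  0.04075031]), np.float64(2.830626526852342))
cornerR (array([ 0.77900504, -0.10251456,  0.09585697]), np.float64(0.8394900581956222)) (array([ 0.77612521, -0.1015414 ,  0.10020336]), np.float64(1.3796571937012914))
[ 299  197   71   78 3228] [331.18153656 238.39343247]
[334.5 236. ]
[ 0.68898113 -0.07391114] [0.09991205 0.00323511]
[ 0.68674265 -0.07201876] [0.09733648 0.00463453]
```

Emit:
drive_tool([
  [0,0,0,0,0,0.03,1],
  [0,0,0,0,0,0.03,1],
  [0,0,0,0,0,0.02,1],
  [0,0,0,0,0,0,1],
  [0,0,0,0,0,0,1],
])

```text
time: 4.02
tool_pos: [0.6807, -0.0743, 0.1497]
tcp_rot: [-1.18, -2.908, 0.001]
wrist_force: [0.3, -0.2, 0.6]
width: 0.999
grip_force: 0.0
```

```bash
python3 - <<'E'
from h import *; import pickle
from workcell import status,read_camera
s=status.read_state(); info(s)
p=read_camera("wrist"); T=tool(s)@p["mount"]; pickle.dump((p,T),open("w2.pkl","wb"))
im=p["color"][:,:,::-1].copy()
for z in (.081,.113):
  for c,col in (((.683,-.0745),(0,255,0)),((.6835,-.0761),(0,0,255))):
    a=np.linspace(0,6.28,60); P=np.c_[c[0]+.021*np.cos(a),c[1]+.021*np.sin(a),0*a+z]
    cv2.polylines(im,[proj(p,P,T).round().astype(int)],True,col,1)
cv2.imwrite("pics/w2.png",cv2.resize(im[150:400,180:480],None,fx=2,fy=2))
E
```

```text
t 4.02 pos [ 0.6807 -0.0743  0.1497] q [-0.15  0.34  1.66 -0.    1.15 -0.94] yaw_y 45.83 tilt 0.2 w 0.999 g 0.0 F [ 0.3 -0.2  0.6]
```

View pics/w2.png

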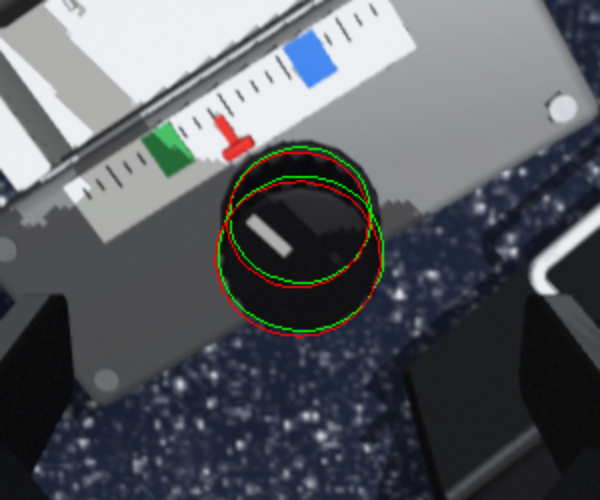

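The drawn outline with centre (.683,-.0745) matches the knob. Red is right of green by about 17.5 mm, so the knob must turn about 67° counterclockwise.

Emit:
drive_tool([
  [0,0,0,-0.0017,0.0016,0.02,1],
  [0,0,0,0,0,0.025,1],
  [0,0,0,0,0,0.02,1],
  [0,0,0,0,0,0,0.7],
  [0,0,0,0,0,0,0.4],
  [0,0,0,0,0,0,0.2],
  [0,0,0,0,0,0,0.2],
  [0,0,0,0,0,0,0.2],
], force=25)

```text
time: 4.73
tool_pos: [0.6848, -0.0768, 0.0902]
tcp_rot: [1.182, 2.908, -0.004]
wrist_force: [-6.4, -4.9, 7.3]
width: 0.461
grip_force: 26.1
```

Emit:
drive_tool([
  [0,0,0,0,0,0,0.2],
  [0,0,0,0,0,0,0.2],
  [0,0,0,0,0,0,0.2],
])

```text
time: 4.98
tool_pos: [0.6848, -0.0768, 0.0903]
tcp_rot: [1.182, 2.908, -0.004]
wrist_force: [-5.8, -4.5, 7.4]
width: 0.456
grip_force: 26.1
```

```bash
python3 - <<'E'
from h import *
from workcell import status
info(status.read_state(),[.683,-.0745,.085])
E
```

```text
t 4.98 pos [ 0.6848 -0.0768  0.0903] q [-0.15  0.4   1.7  -0.    1.04 -0.94] yaw_y 45.76 tilt 0.21 w 0.456 g 26.1 F [-5.8 -4.5  7.4]
to goal in tool axes [0.0029 0.0004 0.0053]
```

Emit:
drive_tool([
  [0,0,-6.5,0,0,0,0.2],
  [0,0,-6.5,0,0,0,0.2],
  [0,0,-6.5,0,0,0,0.2],
  [0,0,-6.5,0,0,0,0.2],
  [0,0,0,0,0,0,0.2],
])

```text
time: 5.4
tool_pos: [0.6849, -0.0765, 0.0902]
tcp_rot: [0.49, 3.101, -0.004]
wrist_force: [-6.3, -3.3, 5.6]
width: 0.461
grip_force: 26.1
```

```bash
cat > look.py <<'E'
from h import *; import sys
from workcell import status,read_camera
s=status.read_state(); info(s)
V=np.load("V.npy"); c,n=np.cos(V[2]),np.sin(V[2]); R=np.array([[c,n],[-n,c]])
t=read_camera("top"); b=blobs(t["color"],(300,160,392,280))
for k,z in [("red",.079),("green",.0755),("blue",.0755),("yellow",.046)]:
    if k in b: print("top",k,(R@(onz(t,b[k][0],z)-V[:2])).round(4),b[k][1])
s=status.read_state(); p=read_camera("wrist"); T=tool(s)@p["mount"]; b=blobs(p["color"],(0,0,640,480))
for k,z in [("red",.079),("green",.0755),("blue",.0755),("yellow",.046)]:
    if k in b: print("wrist",k,(R@(onz(p,b[k][0],z,T)-V[:2])).round(4),b[k])
if len(sys.argv)>1: cv2.imwrite(sys.argv[1],p["color"][:,:,::-1])
E
python3 look.py
```

```text
t 5.4 pos [ 0.6849 -0.0765  0.0902] q [-0.15  0.4   1.7  -0.    1.04 -1.4 ] yaw_y 72.03 tilt 0.2 w 0.461 g 26.1 F [-6.3 -3.3  5.6]
wrist red [ 0.0644 -0.0098] (array([294.90213681, 226.08540083]), 342)
wrist green [ 0.0569 -0.0212] (array([266.59916384, 210.08486742]), 710)
wrist blue [0.0569 0.0284] (array([383.18610439, 196.92638316]), 772)
wrist yellow [ 0.1054 -0.1583] (array([ 41.14301125, 314.38280166]), 38)
```

Emit:
drive_tool([
  [0,0,-6.2,0,0,0,0.2],
  [0,0,-6.2,0,0,0,0.2],
  [0,0,-6.2,0,0,0,0.2],
  [0,0,-6.2,0,0,0,0.2],
  [0,0,-6.2,0,0,0,0.2],
  [0,0,-6.2,0,0,0,0.2],
  [0,0,-6.2,0,0,0,0.2],
  [0,0,0,0,0,0,0.2],
])

```text
time: 6.17
tool_pos: [0.6849, -0.0761, 0.0902]
tcp_rot: [-0.69, 3.063, -0.004]
wrist_force: [-5.6, -2.4, 7.3]
width: 0.45
grip_force: 26.1
```

```bash
python3 look.py
```

```text
t 6.17 pos [ 0.6849 -0.0761  0.0902] q [-0.15  0.4   1.7  -0.    1.04 -2.16] yaw_y 115.4 tilt 0.16 w 0.45 g 26.1 F [-5.6 -2.4  7.3]
wrist red [ 0.0643 -0.0214] (array([330.32361777, 206.28562646]), 355)
wrist green [ 0.056  -0.0209] (array([343.33349743, 189.72230609]), 572)
wrist blue [0.0569 0.0288] (array([431.53189014, 258.97426567]), 670)
wrist yellow [ 0.1021 -0.172 ] (array([17.19453705, 63.20926981]), 55)
```

Emit:
drive_tool([
  [0,0,0,0,0,0,1],
  [0,0,0,0,0,0,1],
  [0,0,0,0,0,0,1],
  [0,0,0,0,0,0,1],
  [0,0,0,0,0,-0.02,1],
  [0,0,0,0,0,-0.03,1],
  [0,0,0,0,0,-0.03,1],
  [0,0,0,0,0,-0.02,1],
])

```text
time: 6.93
tool_pos: [0.6855, -0.0747, 0.1893]
tcp_rot: [-0.683, 3.063, -0.002]
wrist_force: [0.7, 0.1, 0.1]
width: 1.002
grip_force: 0.0
```

Emit:
drive_tool([
  [0,0,0,0,0,0,1],
  [0,0,0,0,0,0,1],
  [0,0,0,0,0,0,1],
  [0,0,0,0,0,0,1],
])

```text
time: 7.27
tool_pos: [0.683, -0.0745, 0.184]
tcp_rot: [0.683, -3.063, -0.002]
wrist_force: [-0.1, -0.1, -0.5]
width: 0.999
grip_force: 0.0
```

```bash
python3 look.py pics/w3.png; python3 -c "
from h import *
from workcell import status
info(status.read_state(),[.561,-.0507,.2])"
```

```text
t 7.27 pos [ 0.683  -0.0745  0.184 ] q [-0.14  0.32  1.62  0.    1.2  -2.15] yaw_y 115.13 tilt 0.21 w 0.999 g 0.0 F [-0.1 -0.1 -0.5]
wrist red [ 0.0642 -0.0213] (array([325.52353769, 182.53222111]), 133)
wrist green [ 0.0559 -0.0208] (array([333.65664609, 172.18223326]), 199)
wrist blue [0.0568 0.0287] (array([390.8246611 , 217.15944191]), 271)
wrist yellow [ 0.1326 -0.2403] (array([ 9.87950037, 65.10947832]), 8)
t 7.37 pos [ 0.6831 -0.0745  0.1839] q [-0.14  0.32  1.62 -0.    1.2  -2.15] yaw_y 115.13 tilt 0.21 w 1.003 g 0.0 F [ 0.   0.3 -1.1]
to goal in tool axes [ 0.1004  0.0735 -0.0156]
```

View pics/w3.png

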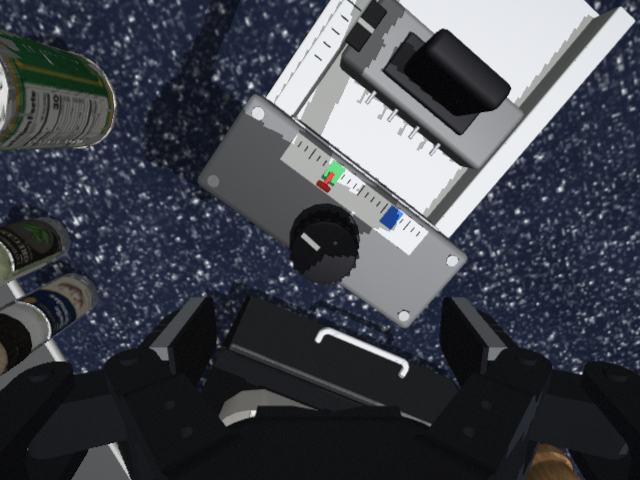

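The pointer sits in the green band and the gripper is clear of it. Next I move over the handle and rotate.

Emit:
drive_tool([
  [0,0,0,0.02,0.0147,-0.003,1],
  [0,0,0,0.02,0.0147,-0.003,1],
  [0,0,0,0.02,0.0147,-0.003,1],
  [0,0,0,0.02,0.0147,-0.003,1],
  [0,0,0,0.02,0.0147,-0.003,1],
  [0,0,7,0,0,0,1],
  [0,0,7,0,0,0,1],
  [0,0,7,0,0,0,1],
])

```text
time: 8.03
tool_pos: [0.5614, -0.0505, 0.2004]
tcp_rot: [0.104, -3.138, -0.0]
wrist_force: [0.1, -0.4, -0.5]
width: 1.002
grip_force: 0.0
```

Emit:
drive_tool([
  [0,0,7,0,0,0,1],
  [0,0,7,0,0,0,1],
  [0,0,7,0,0,0,1],
  [0,0,7,0,0,0,1],
  [0,0,7,0,0,0,1],
  [0,0,7,0,0,0,1],
  [0,0,7,0,0,0,1],
  [0,0,7,0,0,0,1],
])

```text
time: 8.7
tool_pos: [0.5618, -0.0506, 0.2]
tcp_rot: [-1.382, -2.819, 0.001]
wrist_force: [-0.3, 0.3, 0.6]
width: 0.995
grip_force: 0.0
```

Emit:
drive_tool([
  [0,0,7,0,0,0,1],
  [0,0,7,0,0,0,1],
  [0,0,7,0,0,0,1],
  [0,0,7,0,0,0,1],
  [0,0,7,0,0,0,1],
  [0,0,7,0,0,0,1],
  [0,0,7,0,0,0,1],
  [0,0,0,0,0,0,1],
])

```text
time: 9.37
tool_pos: [0.5619, -0.0506, 0.2001]
tcp_rot: [-2.424, -1.996, 0.002]
wrist_force: [-0.4, 0.6, -0.5]
width: 1.003
grip_force: 0.0
```

```bash
python3 look.py; python3 - <<'E'
from h import *
from workcell import status,read_camera
s=status.read_state(); info(s,[.561,-.0507,.2])
p=read_camera("wrist"); T=tool(s)@p["mount"]
V=np.load("V.npy"); c,n=np.cos(V[2]),np.sin(V[2])
W=lambda x,y,z:[V[0]+c*x-n*y,V[1]+n*x+c*y,z]
im=p["color"][:,:,::-1].copy()
for z in(.06,.12):
    P=[W(-.03+a,b,z) for a,b in((.008,.025),(.008,-.025),(-.008,-.025),(-.008,.025))]
    cv2.polylines(im,[proj(p,P,T).round().astype(int)],True,(0,255,0) if z>.1 else (0,255,255),1)
P=[W(-.03+a,-.066,.045) for a in(-.003,.003)]; cv2.polylines(im,[proj(p,P,T).round().astype(int)],True,(255,0,255),1)
cv2.imwrite("pics/w4.png",im)
E
```

```text
t 9.37 pos [ 0.5619 -0.0506  0.2001] q [-0.13  0.08  1.88  0.    1.19  0.06] yaw_y -11.05 tilt 0.12 w 1.003 g 0.0 F [-0.4  0.6 -0.5]
top yellow [-0.0942 -0.0747] 24
wrist red [ 0.0642 -0.021 ] (array([454.6628845 , 262.49157876]), 111)
wrist green [ 0.0558 -0.0213] (array([441.87096523, 261.12236863]), 155)
wrist blue [0.057  0.0281] (array([450.22843613, 195.53045496]), 273)
wrist yellow [-0.0959 -0.0754] (array([250.11598991, 306.71337998]), 277)
t 9.47 pos [ 0.5621 -0.0506  0.2004] q [-0.13  0.08  1.88  0.    1.19  0.05] yaw_y -10.67 tilt 0.09 w 1.001 g 0.0 F [-0.1  0.7 -0.4]
to goal in tool axes [-0.0003 -0.001   0.0004]
```

View pics/w4.png

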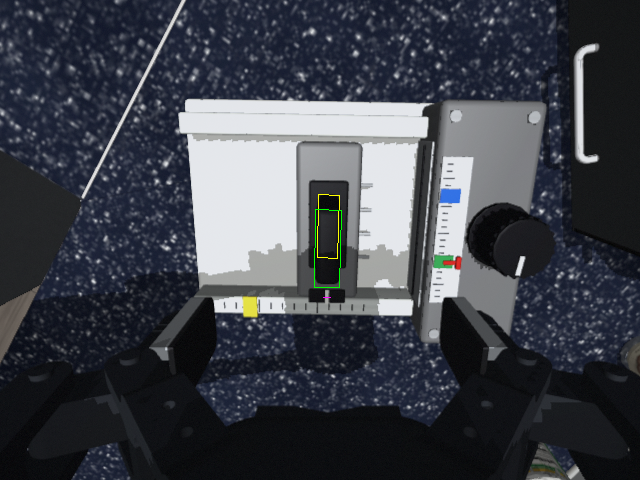

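The handle and white-line outlines match the picture (line at (327,296), yellow at (250,306), pointer still in green). I'll descend and grip.

Emit:
drive_tool([
  [0,0,0.7,0,-0.001,0.03,1],
  [0,0,0,0,0,0.03,1],
  [0,0,0,0,0,0.03,1],
  [0,0,0,0,0,0.025,1],
  [0,0,0,0,0,0,1],
  [0,0,0,0,0,0,1],
])

```text
time: 10.02
tool_pos: [0.5599, -0.0502, 0.0846]
tcp_rot: [-2.43, -1.986, 0.005]
wrist_force: [-0.6, -0.6, 0.1]
width: 1.002
grip_force: 0.0
```

Emit:
drive_tool([
  [0,0,0,0,0,0,0.6],
  [0,0,0,0,0,0,0.3],
  [0,0,0,0,0,0,0],
  [0,0,0,0,0,0,0],
  [0,0,0,0,0,0,0],
  [0,0,0,0,0,0,0],
  [0,0,0,0,0,0,0],
  [0,0,0,0,0,0,0],
], force=50)

```text
time: 10.68
tool_pos: [0.5619, -0.0505, 0.0873]
tcp_rot: [2.434, 1.986, 0.001]
wrist_force: [-2.0, -0.5, 5.7]
width: 0.181
grip_force: 49.8
```

```bash
python3 look.py
```

```text
t 10.68 pos [ 0.5619 -0.0505  0.0873] q [-0.13  0.19  1.98  0.    0.97  0.07] yaw_y -11.57 tilt 0.05 w 0.181 g 49.8 F [-2.  -0.5  5.7]
top yellow [-0.09 -0.07] 3
wrist red [ 0.0642 -0.021 ] (array([536.21929381, 341.16771942]), 293)
wrist green [ 0.0564 -0.0216] (array([514.90783553, 338.33030773]), 445)
wrist blue [0.0575 0.0279] (array([533.14558026, 234.05315525]), 770)
```

Emit:
drive_tool([
  [0,0,0,0,-0.006,0,0],
  [0,0,0,0,-0.009,0,0],
  [0,0,0,0,-0.009,0,0],
  [0,0,0,0,-0.009,0,0],
  [0,0,0,0,-0.009,0,0],
  [0,0,0,0,-0.009,0,0],
  [0,0,0,0,-0.009,0,0],
  [0,0,0,0,-0.005,0,0],
])

```text
time: 11.45
tool_pos: [0.4997, -0.0376, 0.0874]
tcp_rot: [2.431, 1.983, 0.006]
wrist_force: [7.9, -1.3, -0.8]
width: 0.184
grip_force: 50.1
```

Emit:
drive_tool([
  [0,0,0,0,0,0,0],
  [0,0,0,0,0,0,0],
  [0,0,0,0,0,0,0],
  [0,0,0,0,0,0,0],
])

```text
time: 11.78
tool_pos: [0.5001, -0.0377, 0.0873]
tcp_rot: [2.431, 1.984, 0.006]
wrist_force: [7.3, -1.0, 0.8]
width: 0.18
grip_force: 50.3
```

```bash
python3 look.py pics/w5.png; python3 - <<'E'
import cv2
from workcell import read_camera
p=read_camera("scene"); a=cv2.resize(p["color"][220:330,290:420,::-1],None,fx=4,fy=4,interpolation=2)
b=cv2.imread("pics/w5.png")[120:480,:]; b=cv2.resize(b,(520,293))
import numpy as np; cv2.imwrite("pics/c5.png",np.vstack([a,b])[:600] if False else cv2.resize(np.vstack([a,b]),None,fx=.8,fy=.8))
E
```

```text
t 11.78 pos [ 0.5001 -0.0377  0.0873] q [-0.12  0.07  2.11  0.    0.95  0.08] yaw_y -11.58 tilt 0.31 w 0.18 g 50.3 F [ 7.3 -1.   0.8]
top red [ 0.0647 -0.0211] 6
top green [ 0.0553 -0.0222] 7
top blue [0.0571 0.0278] 17
top yellow [-0.0965 -0.0692] 4
wrist green [ 0.0513 -0.0248] (array([638.5462606, 343.8920586]), 15)
wrist yellow [-0.0962 -0.0843] (array([321.5562212 , 408.30817972]), 45)
```

View pics/c5.png

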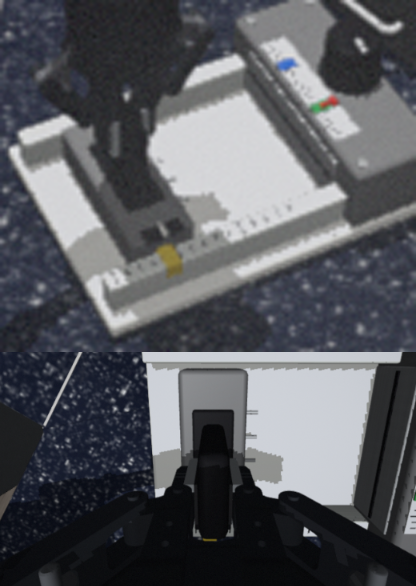

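The line is close to the yellow band and the pointer is still in green. I'll measure the residual numerically.

```bash
python3 - <<'E'
from h import *; import pickle
from workcell import read_camera
V=np.load("V.npy"); c,n=np.cos(V[2]),np.sin(V[2]); R=np.array([[c,n],[-n,c]])
W=lambda x,y,z:[V[0]+c*x-n*y,V[1]+n*x+c*y,z]
d=pickle.load(open("d0.pkl","rb"))["scene"]
for nm,p,x0 in (("before",d,-.03),("now",read_camera("scene"),-.0932)):
    g=cv2.cvtColor(p["color"],cv2.COLOR_RGB2GRAY).astype(float)
    for z in (.042,.045,.048):
        xs=np.arange(x0-.011,x0+.011,.001)
        val=[]
        for y in (-.062,-.064,-.066):
            uv=proj(p,[W(x,y,z) for x in xs],None).astype(np.float32)
            val.append(cv2.remap(g.astype(np.float32),uv[None,:,0],uv[None,:,1],cv2.INTER_LINEAR)[0])
        v=np.mean(val,0); w=np.clip(v-v[5:-5].min()-5,0,None); w[:5]=0;w[-5:]=0
        print(nm,z,"line x",((w*xs).sum()/w.sum()).round(4),v.round(0).astype(int).tolist())
    b=blobs(p["color"],(290,220,425,330)); print({k:((R@(onz(p,b[k][0],.046)-V[:2])).round(4),b[k][1]) for k in b if k=="yellow"})
E
```

```text
before 0.042 line x -0.0288 [114, 108, 101, 95, 92, 90, 89, 92, 98, 103, 110, 118, 120, 116, 110, 105, 104, 107, 111, 113, 112, 111]
before 0.045 line x -0.0296 [82, 80, 79, 77, 75, 75, 76, 79, 80, 81, 82, 84, 84, 83, 79, 78, 80, 80, 80, 81, 81, 82]
before 0.048 line x -0.0267 [73, 73, 72, 72, 72, 72, 72, 71, 70, 70, 72, 74, 75, 77, 78, 78, 76, 74, 72, 69, 70, 71]
{'yellow': (array([-0.0952, -0.0772]), 24)}
now 0.042 line x -0.0942 [83, 84, 88, 91, 94, 99, 105, 109, 111, 112, 113, 112, 110, 108, 105, 101, 96, 90, 83, 82, 86, 89]
now 0.045 line x -0.0951 [72, 73, 75, 77, 81, 87, 91, 93, 94, 94, 93, 93, 92, 89, 86, 84, 81, 76, 73, 74, 74, 74]
now 0.048 line x nan [67, 69, 70, 70, 73, 75, 75, 73, 72, 74, 75, 76, 76, 75, 75, 74, 72, 70, 68, 68, 67, 68]
{'yellow': (array([-0.0947, -0.0766]), 30)}<stdin>:15: RuntimeWarning: invalid value encountered in scalar divide
```

Emit:
drive_tool([
  [0,0,0,0,-0.0015,0,0],
  [0,0,0,0,0,0,0],
  [0,0,0,0,0,0,0],
  [0,0,0,0,0,0,0],
  [0,0,0,0,0,0,0],
  [0,0,0,0,0,0,0],
])

```text
time: 12.48
tool_pos: [0.4988, -0.0375, 0.0874]
tcp_rot: [2.431, 1.983, 0.006]
wrist_force: [5.8, -0.6, 0.4]
width: 0.176
grip_force: 50.4
```

```bash
python3 - <<'E'
from h import *
from workcell import status,workorder
s=status.read_state(); info(s); print(np.abs(s["joint_vel"]).max()); print(workorder.finish_job())
E
```

```text
t 12.48 pos [ 0.4988 -0.0375  0.0874] q [-0.12  0.07  2.12 -0.    0.95  0.08] yaw_y -11.58 tilt 0.33 w 0.176 g 50.4 F [ 5.8 -0.6  0.4]
0.0021178806528057773
the job is handed in; nothing more can be done
None
```

I handed the job in at 12.5 s, with no verdict returned: the pointer stands in the green band, the knob is released, and the gripper is holding the pusher with its white line within about 1 mm of the yellow band's middle (my estimate from the camera and arm readings).

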